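# Load the backplate and hold the index plunger back

### The arm

A 7-joint arm with a two-finger parallel gripper is mounted at the origin on the work surface. World frame = base frame: x ahead of the robot, y to its left, z up, the work surface at z = 0. Lengths are in m, angles in rad, forces in N, time in s.
With the tool pointing down it reaches from about 0.4 to 0.85 m from the base axis. Payload 10.4 kg.
Tool frame: the origin (TCP) lies midway between the tips of the shut fingers; the grasp point (between the pads) lies 19 mm behind it; z points along the fingers, y is the line along which they close (so a half turn about z gives the same grasp; the last joint's range is limited). The gripper opens to 87 mm and grips with 3 to 60 N. Pads are 19 mm wide; open, the fingers measure 117 mm over their backs; the gripper's body (75 mm by 190 mm) begins 51 mm behind the grasp point.
Start: joints at [1.216, 0.332, -0.065, 1.46, 0.022, 1.35, -0.088], TCP at [0.204, -0.591, 0.188] pointing down, gripper open.
Joint ranges: [-2.6, 2.6], [-0.5, 2.12], [-1.47, 1.34], [0.16, 2.42], [-1.27, 4.41], [0.06, 2.06], [-2.6, 2.6]. Speed limits (rad/s): [2.22, 2.22, 2.79, 2.79, 3.14, 3.14, 3.14].

### API

Orientations are given as a unit quaternion [x, y, z, w].
In Python, from bench import r gives the robot as it stands.
- The arm moves only by the tool arm_command, never from a script. Its arguments are lists of equal length, an entry for each row: "xyz": the shift along the world's x, y, z in m, a list of three; "rot": the turn, a rotation vector about the world's x, y, z in rad, a list of three. In form: {"xyz": [[tx, ty, tz], ...], "rot": [[ax, ay, az], ...]}. A call has 1 to 20 rows; each row is the pose to reach, as a shift and turn from the pose commanded when the call began; what a row does not reach only later rows make up. A row lasts 1/12 s, in which the tool goes at most 41.7 mm and 7.16 degrees, less where a joint would pass 70% of its speed; a pose out of reach is approached as far as the arm can. A call with a gripper value outside its range is refused whole. "grip" is the opening, from 0 (shut) to 1 (fully open), set as the call begins (left out, the last holds). The fingers move at their own pace and stop on an object; "squeeze" is the grip in N (left out, the last holds). Time passes only in rows, so rows that repeat a pose let the fingers close. It gives the time, the measured TCP pose, the force, the opening and the grip force at its end, in the units of the state.
- r.read_state(): the state, without advancing time (a new reading comes with each control period).
- r.camera(name): name is "scene" or "side" or "wrist"; returns the picture (480x640x3 uint8, red, green, blue); there is no depth.
- r.camera_model(name): a dict with "fx", "fy", "cx", "cy" (pixels), "T" (4x4, takes a point from camera to world coordinates). Camera axes: x right, y up, looking along -z (the intrinsics and any distortion apply to the point x, -y, -z); pixel columns grow to the right and rows downward; lengths in m; the calibration is good to about 2 mm. A picture is of the moment at which its call begins: read the wrist's pose just before it. camera_model takes no time and is no camera call; for the wrist camera it gives the pose at the moment of the call.
- r.close_job(): hands the job in; it is judged then, once.
Trained networks look in the newest picture that a camera, given by its name, has taken for a name from the list of things; names that differ only in an ending like _2 or _b are one class to them, and where a whole thing is asked for, a point or a joint stands for the part that bears it (a point fixed in the world has none). Each returns a list of dicts, best first, with "conf" (0 to 1); they miss things now and then, are a little off and sometimes report something else, mostly with a low value. They report only what shows in the picture. A call takes as long as a camera call. They do not tell look-alikes from the thing itself.
- r.look_for(label, camera): "at" ([x, y, z] in m, in the coordinates of the camera as it stood for that picture, good to about 4 mm: the middle of the surface that is visible of it).
- r.spot_point(label, camera): "at" ([x, y, z] in m, in the coordinates of the camera as it stood for that picture, good to about 4 mm: a listed point, or the origin of a listed thing).
The state is a dict: "time": time; "joint_positions": joint angles; "joint_vel": joint speeds; "joint_torque": joint torques, N m; "ee_pos": TCP position; "eef_rot": TCP orientation; "ft_force": force on the tool from outside, world axes, zero at the start; "torque": the same for the moment, N m; "width": finger opening in m; "grip_force": force on a finger pad.
Only numpy, scipy, OpenCV 4.12 (cv2) and the standard library are available. Lean on these libraries where they do the work, as an engineer would, in place of code of your own. Each camera call takes 0.05 s, during which the arm holds its last target. There are 200 camera calls.

### The job

Pick up the aluminium backplate by its black housing, lower it (do not drop it) with its two holes over the two locating pins of the assembly fixture until it rests flush on the blue nest, and let go of it. Then grip the red knob of the fixture's sprung index plunger, pull it fully up and hold it there: the program finishes while the gripper is still holding the knob up, with the plate still flush on its pins. Leave the other parts and tools on the bench where they are.

Things in the scene. Friction and masses are not known exactly. Their poses are not given: they have to be found in the camera images.
- plate: Loose backplate, 0.25 to 0.5 kg: aluminium plate 120 (x) x 80 (y) x 8 (z) mm lying flat on a 6 mm black mat, with a black housing 50 (x) x 30 (y) x 32 (z) mm on the middle of its top (whole height 40 mm). Two 12 mm through holes at x = -45 and +45 mm, y = 0. Origin: centre of the underside, z up. Half a turn gives the same fit, either way will do
- seat (a point): Centre of the top face of the fixture's blue nest (130 x 90 mm, 48 mm above the bench), axes as the fixture's. Steel pins of 10 mm diameter with tapered tips stand 16 mm above this face at x = -45 and +45 mm, y = 0. Seated, the plate's origin lies on this point, its x axis along this x axis, either way round
- knob (a point): Centre of the underside of the index plunger's red pull knob, an upright cylinder of 28 mm diameter and 26 mm height; z up. At rest its underside is 88 mm above the bench and it stands 95 mm from the seat point along the seat's +y; it moves straight up with the plunger
- plunger (a joint): Height in m by which the plunger is pulled up: 0 = sprung down, its pin in the seat hole of the round table; 0.018 = fully up against its stop. The pin clears the hole at 0.012. The spring pulls back with about 6 N at 0 and 12 N at 0.018, and it snaps back when let go
- bearing: Bystander on the mat: steel ring of 42 mm diameter, 14 mm high; origin: centre of the underside
- bushing: Bystander on the mat: brass cylinder of 28 mm diameter, 25 mm high, standing; origin: centre of the underside
- screwdriver: Bystander: red-handled screwdriver lying on the bench to the right of the mat; origin under its middle
- wrench: Bystander: wrench lying on the bench, far left; origin under its middle
- bottle: Bystander: red bottle of 36 mm diameter, 90 mm high, standing beyond the gap between mat and fixture; origin: centre of the underside
- tape: Bystander: yellow ring (tape reel core) of 90 mm diameter, 24 mm high, to the right; origin: centre of the underside
- screwbox: Bystander: open blue box 100 x 140 x 45 mm, to the left; origin: centre of the underside
- fixture: Round assembly fixture bolted to the bench, 250 mm diameter; blue nest with two pins in the middle, grey plunger bracket on its +y side (y = 76 to 149 mm, 50 mm wide, top 78 mm above the bench). Origin: centre of the underside, z up
Things that resemble listed ones, but are neither listed nor needed, are in the scene too. There is more than one size of the plate; the job needs the largest.

How it is judged:
On the way, in this order (a step that is already met when the one before it is completed fails the run):
1. the gripper, still holding the plate, has lowered it over the pins to within 10 mm of the nest (z of plate in the frame of seat below 0.01 m and horizontal distance between plate and seat below 0.004 m and contact force between the fingers and plate above 1 N).
2. the plate rests flush on the nest over both pins and is let go (z of plate in the frame of seat below 0.002 m and horizontal distance between plate and seat below 0.003 m and angle between the x axis of plate and the x axis of seat, either way round below 0.06 rad and angle between plate's own z axis and vertical below 0.03 rad and contact force between the fingers and plate below 0.1 N), for 0.2 s.
3. the gripper has pulled the plunger fully up, 15 mm or more, and holds it for half a second (value of joint plunger above 0.015 m and contact force between the fingers and plunger above 3 N), for 0.5 s.
At the end, for the whole second after the job is handed in: The fingers hold the knob (over 3 N) with the plunger pulled up 15 mm or more of its 18 mm, and the released plate lies still and flush on the nest over both pins: within 2 mm in height, 3 mm sideways, 0.06 rad in heading and 0.03 rad of tilt (all of step 2 and all of step 3 and contact force between plate and plunger below 0.1 N and linear speed of plate below 0.02 m/s); the arm keeps its last pose, push and grip.
It fails at once if a bystander (bearing, bushing, screwdriver, wrench, bottle, tape core or blue box) is shifted by more than 20 mm (distance of any of bearing, bushing, screwdriver, wrench, bottle, tape, screwbox from where it was at the start of the episode above 0.02 m).
It fails at once if a standing bystander (bottle, bushing) is tipped over (angle between any of bottle, bushing's own z axis and vertical above 0.5 rad).
It also fails if it takes over 54 s, if anything falls off the work surface, if the arm or the gripper's body presses on something with over 40 N, if the wrist force passes 120 N, or if a joint passes its speed limit or range.

## Working session

There is one attempt and no reset: what is moved stays moved. The work goes in short steps, Python scripts to look and compute and a tool call to move; the robot and the scene stay as the last step left them, time stands still between calls to the robot, and variables do not carry over. Pictures are saved under pics/ and viewed, at most 10 in all, crops included, and the job is handed in when it is done.

Besides the shell and the picture viewer there is one more tool, called after ">>>" in YAML: its name, and indented under it one key for each argument. arm_command: Moves the arm, as the interface text tells. Its arguments: {"type":"object","properties":{"xyz":{"type":"array"},"rot":{"type":"array"},"grip":{"type":"number"},"squeeze":{"type":"number"}},"required":["xyz","rot"]}

```bash
mkdir -p pics; cat > h.py <<'E'
from bench import r
import numpy as np, cv2
def w(cam,p):
    T=np.array(r.camera_model(cam)["T"]); return (T@np.r_[p,1])[:3]
def snap(cam,name=None):
    im=np.array(r.camera(cam))
    if name: cv2.imwrite(f"pics/{name}.png",im[:,:,::-1])
    return im
def ray(cam,u,v,z):
    m=r.camera_model(cam);T=np.array(m["T"])
    d=T[:3,:3]@np.array([(u-m["cx"])/m["fx"],-(v-m["cy"])/m["fy"],-1]);o=T[:3,3]
    return o+d*(z-o[2])/d[2]
def px(cam,p):
    m=r.camera_model(cam);q=np.linalg.inv(np.array(m["T"]))@np.r_[p,1]
    return m["cx"]+m["fx"]*q[0]/-q[2], m["cy"]+m["fy"]*(-q[1])/-q[2]
E
python3 - <<'E'
from h import *
print(r.read_state())
for c in ["scene","side"]:
    a=snap(c,c+"0"); print(c,r.camera_model(c))
    for l in ["plate","seat","knob","fixture","bottle","bushing","bearing"]:
        for d in r.spot_point(l,c): print(c,l,round(d["conf"],2),w(c,d["at"]).round(4),[round(x) for x in px(c,w(c,d["at"]))])
E
```

```text
{'time': 0.0, 'joint_positions': array([ 1.21640315,  0.33289146, -0.06471963,  1.46095577,  0.02162589,
        1.34989005, -0.08853487]), 'joint_vel': array([ 0.00019419, -0.00027186, -0.00046468, -0.00023188,  0.00103572,
        0.00078508,  0.00045303]), 'joint_torque': array([ 1.51548261e-05, -6.23251319e+01,  2.46917648e-02, -3.89899170e+01,
       -6.14080578e-02,  3.97721620e-02,  1.25337624e-04]), 'ee_pos': array([ 0.20343678, -0.59049599,  0.1867349 ]), 'eef_rot': array([ 9.86269553e-01,  1.65141895e-01, -1.61683282e-04, -7.05719923e-04]), 'ft_force': array([ 0.37632954,  0.05595156, -0.12631303]), 'torque': array([0.01622936, 0.01958091, 0.03130694]), 'grip_force': 0.0, 'width': 0.08689638954523854}
scene {'fx': 486.6419718827771, 'fy': 486.6419718827771, 'cx': 326.5285231092003, 'cy': 231.89033484470244, 'T': array([[ 0.83954398, -0.4122362 ,  0.3538746 ,  0.88975527],
       [ 0.54325955,  0.64407725, -0.53854764, -0.59369627],
       [-0.00591375,  0.64438018,  0.76468243,  0.94103488],
       [ 0.        ,  0.        ,  0.        ,  1.        ]])}
scene plate 0.95 [ 0
[... 950 characters left out ...]
    ,  0.        ,  0.        ,  1.        ]])}
side plate 0.81 [ 2.189e-01 -2.640e-01 -2.000e-04] [417, 211]
side plate 0.76 [ 0.4512 -0.0446 -0.0046] [334, 252]
side plate 0.69 [ 0.4799 -0.2738  0.0033] [338, 197]
side seat 0.96 [0.5219 0.2011 0.0439] [292, 307]
side knob 0.47 [0.5594 0.289  0.0854] [268, 324]
side fixture 0.62 [0.5221 0.2004 0.001 ] [293, 315]
side bottle 0.55 [ 0.7207 -0.0147 -0.001 ] [246, 245]
side bushing 0.59 [ 0.6028 -0.3567 -0.0033] [307, 177]
side bushing 0.53 [ 0.4832 -0.2735  0.0032] [337, 197]
side bearing 0.59 [ 0.6282 -0.2503  0.0067] [293, 195]
side bearing 0.55 [ 0.4791 -0.2738  0.0056] [338, 196]
side bearing 0.36 [5.762e-01 4.462e-01 1.000e-04] [247, 398]
```

View pics/scene0.png

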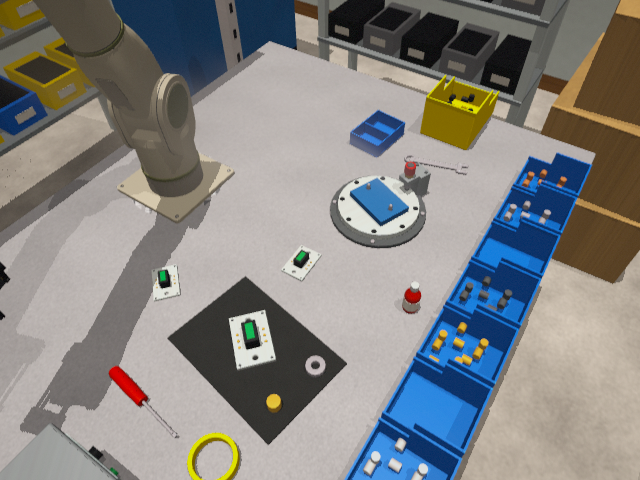

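View pics/side0.png

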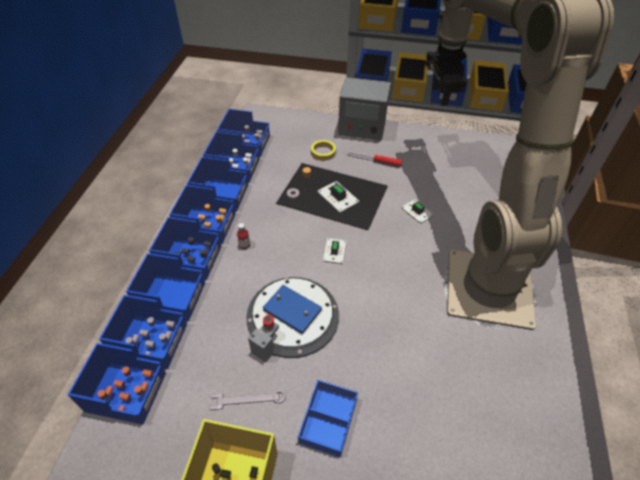

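The scene view shows the large plate on the mat at about (251,340), with its long axis from (246,315) to (257,364). The fixture nest is at (379,200), the knob at (410,168), the bottle at (412,297), and smaller decoys lie off the mat at (165,280) and (301,262). The side view agrees with this: plate at (338,196), nest at (293,308), knob at (268,323).

```bash
python3 - <<'E'
from h import *
from scipy.spatial.transform import Rotation as R
a=ray("scene",246,315,.014);b=ray("scene",257,364,.014);print(a,b,np.degrees(np.arctan2(*(b-a)[1::-1])))
s=r.read_state();print(s["ee_pos"],R.from_quat(s["eef_rot"]).as_matrix().round(3))
T=np.array(r.camera_model("wrist")["T"]);M=np.eye(4);M[:3,:3]=R.from_quat(s["eef_rot"]).as_matrix();M[:3,3]=s["ee_pos"]
print((np.linalg.inv(M)@T).round(3),r.camera_model("wrist")["fx"])
E
```

```text
[ 0.44159877 -0.23439136  0.014     ] [ 0.53236578 -0.31119104  0.014     ] -40.235184840167655
[ 0.20361952 -0.59092692  0.1875958 ] [[ 0.945  0.326  0.   ]
 [ 0.326 -0.945 -0.   ]
 [-0.     0.    -1.   ]]
[[ 0.     0.959  0.285  0.078]
 [ 1.    -0.    -0.     0.001]
 [-0.     0.285 -0.959 -0.197]
 [ 0.     0.     0.     1.   ]] 371.86906301593746
```

>>> arm_command:
  xyz:
    - [0.277,0.318,0.01]
    - [0.277,0.318,0.01]
    - [0.277,0.318,0.01]
    - [0.277,0.318,0.01]
    - [0.277,0.318,0.01]
    - [0.277,0.318,0.01]
    - [0.277,0.318,0.01]
    - [0.277,0.318,0.01]
    - [0.277,0.318,0.01]
    - [0.277,0.318,0.01]
    - [0.277,0.318,0.01]
    - [0.277,0.318,0.01]
    - [0.277,0.318,0.01]
    - [0.277,0.318,0.01]
    - [0.277,0.318,0.01]
    - [0.277,0.318,0.01]
    - [0.277,0.318,0.01]
    - [0.277,0.318,0.01]
    - [0.277,0.318,0.01]
    - [0.277,0.318,0.01]
  rot:
    - [0,0,2.11]
    - [0,0,2.11]
    - [0,0,2.11]
    - [0,0,2.11]
    - [0,0,2.11]
    - [0,0,2.11]
    - [0,0,2.11]
    - [0,0,2.11]
    - [0,0,2.11]
    - [0,0,2.11]
    - [0,0,2.11]
    - [0,0,2.11]
    - [0,0,2.11]
    - [0,0,2.11]
    - [0,0,2.11]
    - [0,0,2.11]
    - [0,0,2.11]
    - [0,0,2.11]
    - [0,0,2.11]
    - [0,0,2.11]
  grip: 1

```text
time: 2.47
ee_pos: [0.4806, -0.273, 0.1976]
eef_rot: [0.345, 0.939, 0.0, 0.0]
ft_force: [-0.4, 0.1, 0.2]
width: 0.0871
grip_force: 0.0
```

```bash
python3 - <<'E'
from h import *
s=r.read_state();print(s["time"],s["ee_pos"],s["eef_rot"],s["joint_positions"].round(2))
snap("wrist","w1")
for d in r.spot_point("plate","wrist"): print(d["conf"],w("wrist",d["at"]),px("wrist",w("wrist",d["at"])))
E
```

```text
2.4667 [ 0.48059756 -0.27299216  0.19761924] [3.44640550e-01 9.38734728e-01 2.34580287e-05 4.40021357e-05] [ 0.91  0.21 -0.55  1.62  0.11  1.34  1.22]
0.78 [ 0.45397742 -0.04536752 -0.00521379] (np.float64(481.8480510416982), np.float64(33.43550391324479))
0.56 [ 4.84353711e-01 -2.75363973e-01 -2.58753893e-04] (np.float64(319.5085766002862), np.float64(209.82978196670555))
```

View pics/w1.png

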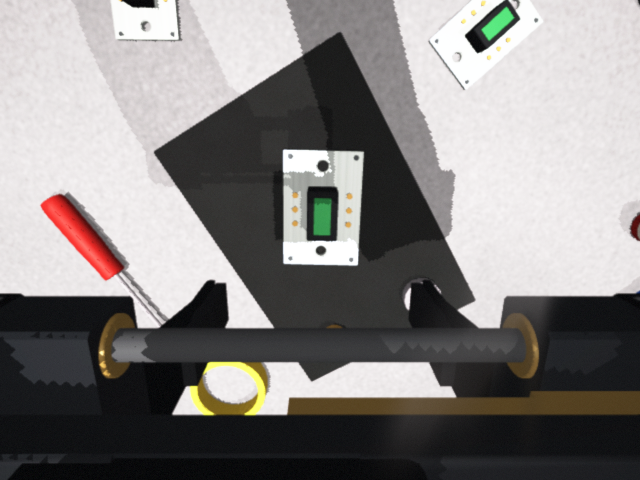

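The wrist view shows the plate centred near (321,208), with its holes at (323,166) and (320,251). The bearing is at (420,292), clear of the fingers.

```bash
python3 - <<'E'
from h import *
im=cv2.imread("pics/w1.png",0)
def cen(u,v,k=11):
    p=im[v-k:v+k+1,u-k:u+k+1]; m=(p<90).astype(np.uint8)
    n,l,st,c=cv2.connectedComponentsWithStats(m); i=l[k,k]; return c[i]+[u-k,v-k],st[i]
c=[cen(323,166),cen(320,251)];print(c)
a,b=[ray("wrist",*x[0],.012) for x in c];print(a,b,(a+b)/2,np.linalg.norm(a-b),np.degrees(np.arctan2(*(a-b)[1::-1])))
E
```

```text
[(array([322.47619048, 165.52380952]), array([ 6,  6, 10, 10, 84], dtype=int32)), (array([320.13207547, 249.90566038]), array([ 7,  7,  9,  7, 53], dtype=int32))]
[ 0.44941394 -0.2419989   0.012     ] [ 0.51650974 -0.3016762   0.012     ] [ 0.48296184 -0.27183755  0.012     ] 0.08979547225126044 138.3490163883818
```

>>> arm_command:
  xyz:
    - [0.0024,0.0012,-0.04]
    - [0.0024,0.0012,-0.08]
    - [0.0024,0.0012,-0.115]
    - [0.0024,0.0012,-0.145]
    - [0.0024,0.0012,-0.165]
    - [0.0024,0.0012,-0.175]
    - [0.0024,0.0012,-0.179]
    - [0.0024,0.0012,-0.179]
    - [0.0024,0.0012,-0.179]
  rot:
    - [0,0,-0.023]
    - [0,0,-0.023]
    - [0,0,-0.023]
    - [0,0,-0.023]
    - [0,0,-0.023]
    - [0,0,-0.023]
    - [0,0,-0.023]
    - [0,0,-0.023]
    - [0,0,-0.023]

```text
time: 3.32
ee_pos: [0.4839, -0.2721, 0.0199]
eef_rot: [0.354, 0.935, -0.0, 0.001]
ft_force: [-0.7, 0.3, -0.7]
width: 0.087
grip_force: 0.0
```

>>> arm_command:
  xyz:
    - [0,0,0]
    - [0,0,0]
    - [0,0,0]
    - [0,0,0]
    - [0,0,0]
    - [0,0,0]
    - [0,0,0]
    - [0,0,0]
  rot:
    - [0,0,0]
    - [0,0,0]
    - [0,0,0]
    - [0,0,0]
    - [0,0,0]
    - [0,0,0]
    - [0,0,0]
    - [0,0,0]
  grip: 0
  squeeze: 35

```text
time: 3.98
ee_pos: [0.483, -0.2717, 0.0186]
eef_rot: [0.354, 0.935, 0.0, -0.0]
ft_force: [0.5, -0.6, -0.4]
width: 0.0416
grip_force: 0.0
```

>>> arm_command:
  xyz:
    - [0,0,0]
    - [0,0,0]
    - [0,0,0]
    - [0,0,0]
    - [0,0,0]
    - [0,0,0.005]
    - [0,0,0.015]
    - [0,0,0.035]
    - [0,0,0.07]
    - [0,0,0.11]
  rot:
    - [0,0,0]
    - [0,0,0]
    - [0,0,0]
    - [0,0,0]
    - [0,0,0]
    - [0,0,0]
    - [0,0,0]
    - [0,0,0]
    - [0,0,0]
    - [0,0,0]

```text
time: 4.82
ee_pos: [0.482, -0.271, 0.1293]
eef_rot: [0.353, 0.935, 0.0, -0.001]
ft_force: [1.1, -1.2, 0.5]
width: 0.0002
grip_force: 0.0
```

```bash
python3 - <<'E'
from h import *
snap("wrist","w2")
for d in r.spot_point("plate","wrist"): print(d["conf"],w("wrist",d["at"]),px("wrist",w("wrist",d["at"])))
s=snap("scene");cv2.imwrite("pics/s2.png",cv2.resize(s[220:440,150:400,::-1],None,fx=3,fy=2.7))
print(r.read_state())
E
```

```text
0.92 [ 0.45897927 -0.04705277 -0.00113798] (np.float64(511.59528544957914), np.float64(5.976589487865624))
0.84 [ 0.48586132 -0.27640624  0.00995812] (np.float64(315.52416793581096), np.float64(221.79887065817707))
{'time': 4.9667, 'joint_positions': array([ 0.90116865,  0.26122583, -0.5464164 ,  1.70118212,  0.14525323,
        1.21254611,  1.16762057]), 'joint_vel': array([-0.00620501,  0.04614905,  0.01339742,  0.07000434,  0.00879379,
       -0.02936359, -0.00890388]), 'joint_torque': array([  0.05898752, -53.82586241,  -5.08047312, -39.41424251,
        -0.15036605,   0.56572309,   0.13767872]), 'ee_pos': array([ 0.48517464, -0.27266746,  0.13279812]), 'eef_rot': array([ 3.53580955e-01,  9.35397615e-01, -7.12355954e-04,  3.36180289e-03]), 'ft_force': array([-0.33275492, -0.63730141, -0.93742209]), 'torque': array([ 0.09945906, -0.1440603 ,  0.02986744]), 'grip_force': 0.0, 'width': 0.00029674784112400506}
```

View pics/w2.png

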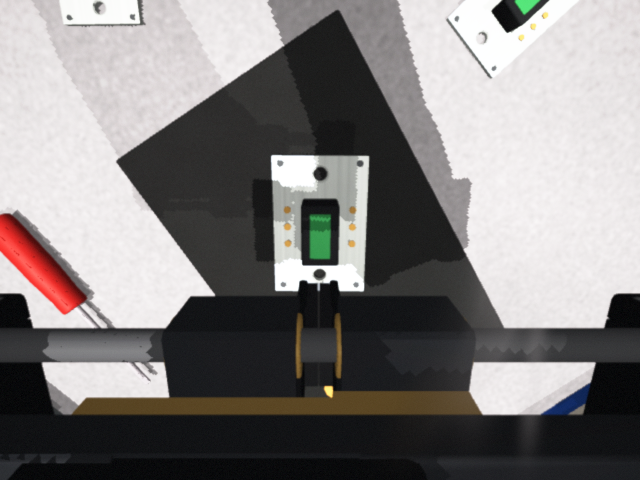

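View pics/s2.png

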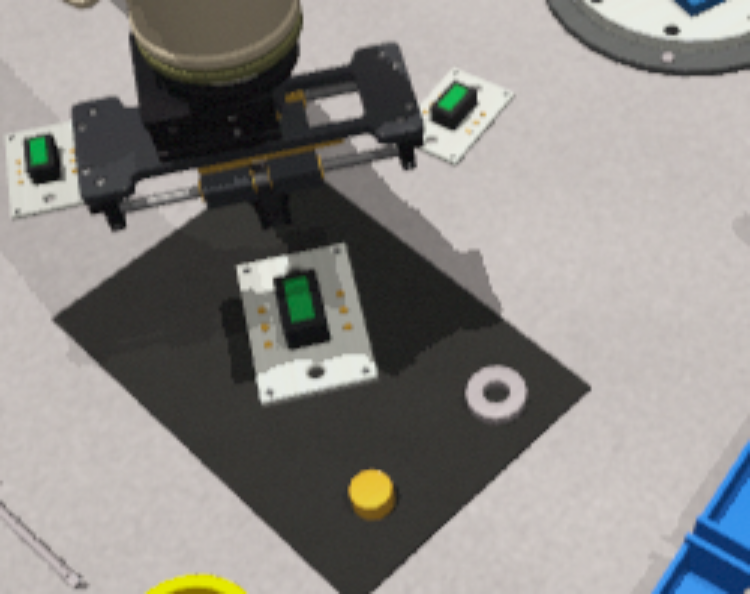

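The wrist view shows empty, closed fingers at (318,290) and the plate still on the mat, holes at (320,173) and (320,274). The scene crop agrees, and no bystander has moved. I'll measure again and retry, waiting longer before I lift.

```bash
python3 - <<'E'
from h import *
s=r.read_state();snap("wrist","w3");im=cv2.imread("pics/w3.png",0)
print(s["ee_pos"],s["eef_rot"],px("wrist",s["ee_pos"]))
pts=cv2.HoughCircles(cv2.GaussianBlur(im[120:300,250:400],(3,3),0),cv2.HOUGH_GRADIENT,1,20,param1=100,param2=12,minRadius=4,maxRadius=9)
print((pts[0]+[250,120,0]).round(1).tolist())
def cen(u,v,k=12):
    p=im[v-k:v+k+1,u-k:u+k+1]; m=(p<90).astype(np.uint8)
    n,l,st,c=cv2.connectedComponentsWithStats(m); i=l[k,k]; return c[i]+[u-k,v-k],st[i]
c=[cen(320,173),cen(320,275)];print(c)
a,b=[ray("wrist",*x[0],.012) for x in c];print(a,b,(a+b)/2,np.linalg.norm(a-b),np.degrees(np.arctan2(*(a-b)[1::-1])))
E
```

```text
[ 0.48517464 -0.27266746  0.13279812] [ 3.53580955e-01  9.35397615e-01 -7.12355954e-04  3.36180289e-03] (np.float64(320.6404601669788), np.float64(277.54620288702847))
[[318.5, 167.5, 6.9], [318.5, 267.5, 5.0]]
[(array([318.95588235, 167.24264706]), array([  5,   0,  13,  13, 136], dtype=int32)), (array([320.14253394, 273.89819005]), array([  0,   0,  25,  22, 442], dtype=int32))]
[ 0.44768019 -0.24055351  0.012     ] [ 0.52013239 -0.30291647  0.012     ] [ 0.48390629 -0.27173499  0.012     ] 0.09559529945233582 139.2799009465603
```

>>> arm_command:
  xyz:
    - [0,0,0]
    - [0,0,0]
    - [0,0,0]
    - [0,0,0]
    - [0,0,0]
    - [0,0,0]
    - [0,0,0]
    - [0,0,0]
    - [0,0,0]
    - [0,0,0]
    - [0,0,0]
    - [0,0,0]
    - [0,0,0]
  rot:
    - [0,0,0]
    - [0,0,0]
    - [0,0,0]
    - [0,0,0]
    - [0,0,0]
    - [0,0,0]
    - [0,0,0]
    - [0,0,0]
    - [0,0,0]
    - [0,0,0]
    - [0,0,0]
    - [0,0,0]
    - [0,0,0]
  grip: 1
  squeeze: 45

```text
time: 6.1
ee_pos: [0.483, -0.2717, 0.1286]
eef_rot: [0.354, 0.935, 0.0, 0.0]
ft_force: [0.0, -0.3, 0.1]
width: 0.0792
grip_force: 0.0
```

>>> arm_command:
  xyz:
    - [0,0,-0.03]
    - [0,0,-0.06]
    - [0,0,-0.085]
    - [0,0,-0.1]
    - [0,0,-0.107]
    - [0,0,-0.111]
    - [0,0,-0.111]
    - [0,0,-0.111]
  rot:
    - [0,0,0]
    - [0,0,0]
    - [0,0,0]
    - [0,0,0]
    - [0,0,0]
    - [0,0,0]
    - [0,0,0]
    - [0,0,0]

```text
time: 6.77
ee_pos: [0.4837, -0.272, 0.0186]
eef_rot: [0.354, 0.935, -0.0, 0.001]
ft_force: [0.8, -0.2, 0.5]
width: 0.0875
grip_force: 0.0
```

>>> arm_command:
  xyz:
    - [0,0,0]
    - [0,0,0]
    - [0,0,0]
    - [0,0,0]
    - [0,0,0]
    - [0,0,0]
    - [0,0,0]
    - [0,0,0]
    - [0,0,0]
    - [0,0,0]
    - [0,0,0]
  rot:
    - [0,0,0]
    - [0,0,0]
    - [0,0,0]
    - [0,0,0]
    - [0,0,0]
    - [0,0,0]
    - [0,0,0]
    - [0,0,0]
    - [0,0,0]
    - [0,0,0]
    - [0,0,0]
  grip: 0

```text
time: 7.68
ee_pos: [0.483, -0.2717, 0.0175]
eef_rot: [0.354, 0.935, 0.0, -0.0]
ft_force: [-0.4, 0.9, -0.8]
width: 0.0217
grip_force: 0.0
```

>>> arm_command:
  xyz:
    - [0,0,0]
    - [0,0,0]
    - [0,0,0]
  rot:
    - [0,0,0]
    - [0,0,0]
    - [0,0,0]

```text
time: 7.93
ee_pos: [0.483, -0.2717, 0.0176]
eef_rot: [0.354, 0.935, 0.0, 0.0]
ft_force: [0.7, 0.8, 0.6]
width: 0.0035
grip_force: 0.0
```

The width of 3.5 mm means nothing is between the fingers. I'll look before moving again.

```bash
python3 - <<'E'
from h import *
a=snap("wrist");b=snap("scene")
a=a[100:400,170:470];b=b[220:440,150:400]
c=np.hstack([cv2.resize(a,(400,400)),cv2.resize(b,(400,400))])
cv2.imwrite("pics/c4.png",c[:,:,::-1])
for d in r.spot_point("plate","scene"): print(d["conf"],w("scene",d["at"]))
print(px("wrist",r.read_state()["ee_pos"]))
E
```

```text
0.95 [ 0.2218355  -0.26406553 -0.00134104]
0.62 [ 0.46113378 -0.04451107 -0.00531791]
0.2 [ 7.29511503e-01 -1.50267669e-02  1.83251100e-04]
(np.float64(319.68555320394404), np.float64(273.80507169448714))
```

View pics/c4.png

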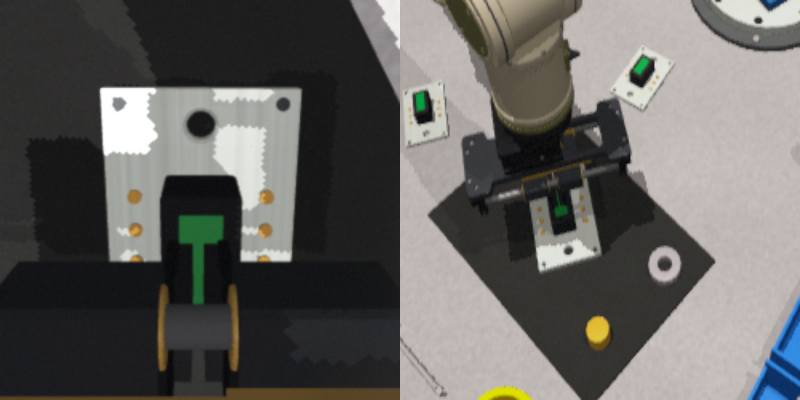

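The wrist crop (left half) shows the closed fingertips at about row 240, lying over the green top of the housing. They are above it. From their pixel position and their spacing in w1, the real tips are about 34 mm higher than the reported TCP. I'll open the fingers and go 28 mm lower. The tips passed over the 46 mm housing top at this height, so they must still clear the plate there.

>>> arm_command:
  xyz:
    - [0,0,0]
    - [0,0,0]
    - [0,0,0]
    - [0,0,0]
    - [0,0,0]
    - [0,0,0]
    - [0,0,0]
    - [0,0,0]
    - [0,0,0]
    - [0,0,0]
    - [0,0,0]
  rot:
    - [0,0,0]
    - [0,0,0]
    - [0,0,0]
    - [0,0,0]
    - [0,0,0]
    - [0,0,0]
    - [0,0,0]
    - [0,0,0]
    - [0,0,0]
    - [0,0,0]
    - [0,0,0]
  grip: 0.8

```text
time: 9.0
ee_pos: [0.483, -0.2717, 0.0176]
eef_rot: [0.354, 0.935, 0.0, 0.0]
ft_force: [0.1, 1.1, 0.1]
width: 0.0648
grip_force: 0.0
```

>>> arm_command:
  xyz:
    - [0,0,-0.006]
    - [0,0,-0.012]
    - [0,0,-0.018]
    - [0,0,-0.023]
    - [0,0,-0.026]
    - [0,0,-0.028]
    - [0,0,-0.028]
  rot:
    - [0,0,0]
    - [0,0,0]
    - [0,0,0]
    - [0,0,0]
    - [0,0,0]
    - [0,0,0]
    - [0,0,0]

```text
time: 9.58
ee_pos: [0.4827, -0.2715, -0.011]
eef_rot: [0.354, 0.935, 0.0, -0.0]
ft_force: [1.1, -1.1, 0.0]
width: 0.0697
grip_force: 0.0
```

>>> arm_command:
  xyz:
    - [0,0,0]
    - [0,0,0]
    - [0,0,0]
    - [0,0,0]
    - [0,0,0]
    - [0,0,0]
    - [0,0,0]
    - [0,0,0]
    - [0,0,0]
    - [0,0,0]
    - [0,0,0]
  rot:
    - [0,0,0]
    - [0,0,0]
    - [0,0,0]
    - [0,0,0]
    - [0,0,0]
    - [0,0,0]
    - [0,0,0]
    - [0,0,0]
    - [0,0,0]
    - [0,0,0]
    - [0,0,0]
  grip: 0

```text
time: 10.5
ee_pos: [0.4831, -0.2716, -0.0104]
eef_rot: [0.354, 0.935, 0.0, 0.0]
ft_force: [0.1, 1.2, 0.8]
width: 0.0296
grip_force: 45.0
```

>>> arm_command:
  xyz:
    - [0,0,0.005]
    - [0,0,0.02]
    - [0,0,0.05]
    - [0,0.01,0.085]
    - [0.005,0.03,0.12]
    - [0.02,0.06,0.15]
    - [0.03,0.1,0.17]
    - [0.045,0.14,0.185]
    - [0.06,0.18,0.19]
    - [0.075,0.22,0.19]
    - [0.09,0.26,0.19]
    - [0.105,0.3,0.19]
    - [0.117,0.335,0.19]
    - [0.128,0.37,0.19]
    - [0.138,0.4,0.19]
    - [0.144,0.42,0.19]
    - [0.147,0.429,0.19]
    - [0.147,0.429,0.19]
    - [0.147,0.429,0.19]
    - [0.147,0.429,0.19]
  rot:
    - [0,0,0]
    - [0,0,0]
    - [0,0,0]
    - [0,0,0]
    - [0,0,0.03]
    - [0,0,0.06]
    - [0,0,0.1]
    - [0,0,0.14]
    - [0,0,0.18]
    - [0,0,0.22]
    - [0,0,0.26]
    - [0,0,0.3]
    - [0,0,0.315]
    - [0,0,0.315]
    - [0,0,0.315]
    - [0,0,0.315]
    - [0,0,0.315]
    - [0,0,0.315]
    - [0,0,0.315]
    - [0,0,0.315]

```text
time: 12.17
ee_pos: [0.6301, 0.155, 0.1794]
eef_rot: [0.204, 0.979, -0.001, -0.0]
ft_force: [0.4, -0.5, -2.5]
width: 0.0298
grip_force: 45.0
```

```bash
python3 - <<'E'
from h import *
s=r.read_state();print(s["ee_pos"],s["eef_rot"],s["width"],s["grip_force"],s["joint_positions"].round(2),abs(s["joint_vel"]).max())
snap("wrist","w5")
for l in ["seat","knob","plate"]:
  for d in r.spot_point(l,"wrist"): print(l,d["conf"],w("wrist",d["at"]),px("wrist",w("wrist",d["at"])))
E
```

```text
[0.63009016 0.15501837 0.17940712] [ 2.03537807e-01  9.79066853e-01 -6.76424601e-04 -2.66107358e-05] 0.029836537748800556 44.999653017148376 [ 0.23  0.49 -0.76  1.37  0.34  1.41  0.63] 0.012018428771280036
seat 0.93 [0.52716772 0.20592351 0.04690008] (np.float64(326.247020433652), np.float64(83.8308710405019))
knob 0.65 [0.5572794  0.29142242 0.09365556] (np.float64(457.1075039032412), np.float64(66.07481024577103))
plate 0.86 [ 0.45280484 -0.04493981 -0.00762784] (np.float64(61.21732503060508), np.float64(125.35435777705631))
plate 0.71 [0.62753972 0.15479371 0.19215713] (np.float64(316.3407354932403), np.float64(279.3065745776547))
```

View pics/w5.png

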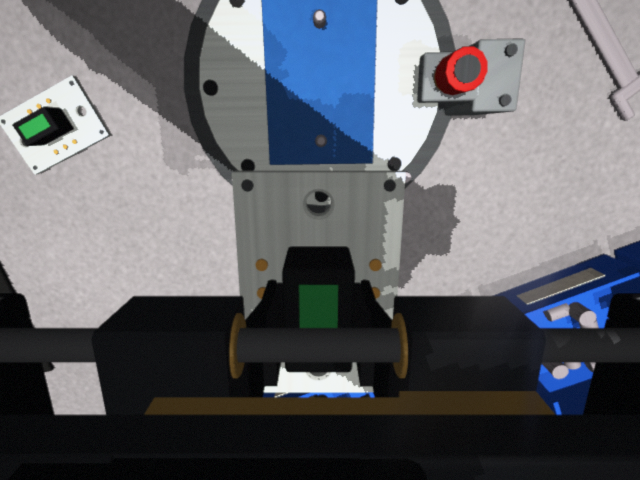

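The wrist view shows the pins at about (320,18) and (321,141), the held plate's near hole at (318,203), and the red knob at (466,68). The plate hangs level in the grip.

```bash
cat > m.py <<'E'
from h import *
from scipy.spatial.transform import Rotation as R
E
python3 - <<'E'
from m import *
im=cv2.imread("pics/w5.png"); g=im.astype(int)
sat=g.max(2)-g.min(2)
def comp(m,u,v,k):
    p=m[max(v-k,0):v+k+1,u-k:u+k+1].astype(np.uint8);n,l,st,c=cv2.connectedComponentsWithStats(p)
    i=1+np.argmax(st[1:,4]);return c[i]+[u-k,max(v-k,0)],st[i]
bl=(g[:,:,0]-g[:,:,2])>25   # blue
P=[comp(~bl,320,18,13),comp(~bl,321,141,10)];print(P)
gray=im.mean(2)
H=cv2.HoughCircles(cv2.GaussianBlur(gray[180:225,295:345].astype(np.uint8),(3,3),0),cv2.HOUGH_GRADIENT,1,30,param1=80,param2=10,minRadius=9,maxRadius=17)
print(H[0]+[295,180,0])
s=r.read_state();Rt=R.from_quat(s["eef_rot"]).as_matrix()
for z in (.058,.064):
    a,b=[ray("wrist",*x[0],z) for x in P];mid=(a+b)/2
    print(z,a,b,mid,np.linalg.norm(a-b),np.degrees(np.arctan2(*(a-b)[1::-1])),"tool yaw",np.degrees(np.arctan2(Rt[1,0],Rt[0,0])))
    print("mid in tool",Rt.T@(mid-s["ee_pos"]))
zt=s["ee_pos"][2]+.0244
h=ray("wrist",H[0][0][0]+295,H[0][0][1]+180,zt);print("hole in tool",Rt.T@(h-s["ee_pos"]))
for u in [(233,172),(408,172)]: print(Rt.T@(ray("wrist",*u,zt)-s["ee_pos"]))
k=(g[:,:,2]>g[:,:,1]+90)&(g[:,:,2]>g[:,:,0]+90);kc=comp(k,466,68,40);print("knob",kc)
E
```

```text
[(array([319.05232558,  18.61046512]), array([  7,   5,  11,  18, 172], dtype=int32)), (array([320.57391304, 140.48695652]), array([  4,   4,  12,  12, 115], dtype=int32))]
[[318.5        202.5         11.80000019]]
0.058 [0.48376604 0.21890893 0.058     ] [0.56624166 0.18455211 0.058     ] [0.52500385 0.20173052 0.058     ] 0.0893455032339089 157.38488683720078 tool yaw 156.5234574941005
mid in tool [0.11487718 0.00038662 0.12170795]
0.064 [0.48516083 0.21829337 0.064     ] [0.56608325 0.18458357 0.064     ] [0.52562204 0.20143847 0.064     ] 0.0876629274462371 157.38488683720078 tool yaw 156.5234574941005
mid in tool [0.11419053 0.00036241 0.11570834]
hole in tool [ 0.04585555 -0.0007538  -0.02442475]
[ 0.06000276 -0.03997362 -0.0244155 ]
[ 0.0600303   0.04027765 -0.02445026]
knob (array([465.40384615,  68.67873303]), array([ 19,  18,  42,  46, 884], dtype=int32))
```

```bash
python3 - <<'E'
from m import *
s=r.read_state();print(s["time"],s["ee_pos"],s["eef_rot"],abs(s["joint_vel"]).max())
E
```

```text
12.3667 [0.63017779 0.15568672 0.17977089] [ 2.03441377e-01  9.79087067e-01 -2.67563109e-04  2.23590646e-04] 0.006057235820742486
```

>>> arm_command:
  xyz:
    - [-0.025,0.01,0]
    - [-0.055,0.023,0]
    - [-0.08,0.034,0]
    - [-0.098,0.041,0]
    - [-0.1047,0.0437,0]
    - [-0.1047,0.0437,-0.02]
    - [-0.1047,0.0437,-0.05]
    - [-0.1047,0.0437,-0.08]
    - [-0.1047,0.0437,-0.1]
    - [-0.1047,0.0437,-0.115]
    - [-0.1047,0.0437,-0.122]
    - [-0.1047,0.0437,-0.1236]
    - [-0.1047,0.0437,-0.1236]
    - [-0.1047,0.0437,-0.1236]
    - [-0.1047,0.0437,-0.1236]
    - [-0.1047,0.0437,-0.1236]
    - [-0.1047,0.0437,-0.1236]
  rot:
    - [0,0,0.015]
    - [0,0,0.015]
    - [0,0,0.015]
    - [0,0,0.015]
    - [0,0,0.015]
    - [0,0,0.015]
    - [0,0,0.015]
    - [0,0,0.015]
    - [0,0,0.015]
    - [0,0,0.015]
    - [0,0,0.015]
    - [0,0,0.015]
    - [0,0,0.015]
    - [0,0,0.015]
    - [0,0,0.015]
    - [0,0,0.015]
    - [0,0,0.015]

```text
time: 13.78
ee_pos: [0.5257, 0.2011, 0.0566]
eef_rot: [0.195, 0.981, 0.0, 0.0]
ft_force: [-0.2, 0.2, -3.7]
width: 0.0293
grip_force: 45.0
```

```bash
python3 - <<'E'
from m import *
s=r.read_state();print(s["time"],s["ee_pos"],s["eef_rot"],abs(s["joint_vel"]).max(),s["ft_force"])
a=snap("wrist","w6");b=snap("scene")
Rt=R.from_quat(s["eef_rot"]).as_matrix();print("yaw",np.degrees(np.arctan2(Rt[1,0],Rt[0,0])))
u,v=px("scene",[.525,.201,.09]);u,v=int(u),int(v);print(u,v)
c=np.hstack([cv2.resize(a[150:300,235:405],(453,400),interpolation=3),cv2.resize(b[v-60:v+60,u-52:u+52],(346,400),interpolation=3)])
cv2.imwrite("pics/c6.png",c[:,:,::-1])
E
```

```text
13.7833 [0.52569779 0.20108835 0.05662348] [1.95187054e-01 9.80765891e-01 2.23667962e-04 4.80373876e-04] 0.005399008914096694 [-0.22964017  0.18668617 -3.6631175 ]
yaw 157.48867952076762
379 186
```

View pics/c6.png

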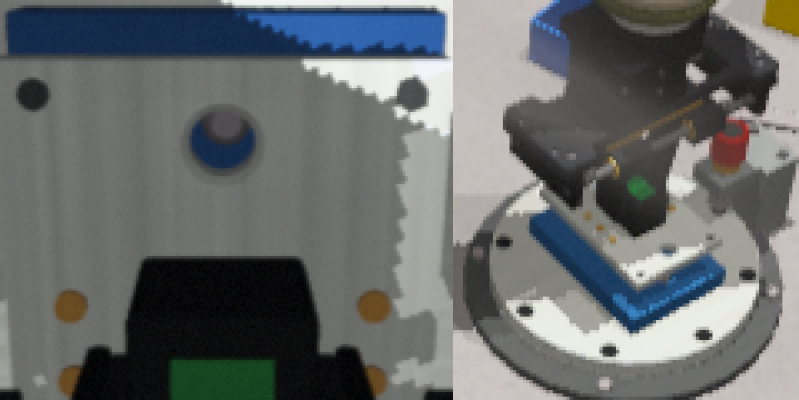

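The pin tip shows inside the hole: pin at crop (225,122), hole centre at (222,140). I'll work out the remaining offset.

```bash
python3 - <<'E'
from m import *
s=r.read_state();Rt=R.from_quat(s["eef_rot"]).as_matrix();z=s["ee_pos"][2]
f=lambda u,v,z:(Rt.T@(ray("wrist",235+u/2.665,150+v/2.667,z)-s["ee_pos"]))*1e3
print(s["ee_pos"],"hole",f(222,140,z+.0244),"pin",f(225,124,.063))
im=cv2.imread("pics/w6.png");H=cv2.HoughCircles(cv2.GaussianBlur(im[180:225,295:345].mean(2).astype(np.uint8),(3,3),0),cv2.HOUGH_GRADIENT,1,30,param1=80,param2=10,minRadius=9,maxRadius=17);print(H[0]+[295,180,0])
print(f(1,1,0) is None, Rt.T@(ray("wrist",H[0][0][0]+295,H[0][0][1]+180,z+.0244)-s["ee_pos"]))
E
```

```text
[0.52554004 0.20098229 0.056331  ] hole [ 45.8998604   -0.84789107 -24.42481907] pin [45.68269198 -0.26363341 -6.69351111]
[[318.5        202.5         12.69999981]]
False [ 0.04589677 -0.00075497 -0.02442479]
```

>>> arm_command:
  xyz:
    - [0.0002,0.0004,-0.003]
    - [0.0002,0.0004,-0.006]
    - [0.0002,0.0004,-0.009]
    - [0.0002,0.0004,-0.012]
    - [0.0002,0.0004,-0.014]
    - [0.0002,0.0004,-0.016]
    - [0.0002,0.0004,-0.018]
    - [0.0002,0.0004,-0.018]
  rot:
    - [0,0,0]
    - [0,0,0]
    - [0,0,0]
    - [0,0,0]
    - [0,0,0]
    - [0,0,0]
    - [0,0,0]
    - [0,0,0]

```text
time: 14.55
ee_pos: [0.5253, 0.2013, 0.0375]
eef_rot: [0.195, 0.981, -0.0, -0.0]
ft_force: [-0.4, 0.2, -2.9]
width: 0.0298
grip_force: 45.0
```

>>> arm_command:
  xyz:
    - [0,0,-0.0015]
    - [0,0,-0.003]
    - [0,0,-0.0045]
    - [0,0,-0.0055]
    - [0,0,-0.0062]
    - [0,0,-0.0062]
    - [0,0,-0.0062]
  rot:
    - [0,0,0]
    - [0,0,0]
    - [0,0,0]
    - [0,0,0]
    - [0,0,0]
    - [0,0,0]
    - [0,0,0]

```text
time: 15.13
ee_pos: [0.5255, 0.2014, 0.0318]
eef_rot: [0.195, 0.981, 0.0, 0.0]
ft_force: [0.1, -0.0, -2.7]
width: 0.0295
grip_force: 45.0
```

>>> arm_command:
  xyz:
    - [0,0,-0.0005]
    - [0,0,-0.001]
    - [0,0,-0.001]
    - [0,0,-0.001]
  rot:
    - [0,0,0]
    - [0,0,0]
    - [0,0,0]
    - [0,0,0]

```text
time: 15.47
ee_pos: [0.5256, 0.2014, 0.0316]
eef_rot: [0.195, 0.981, -0.0, 0.0]
ft_force: [-4.3, -2.5, 7.5]
width: 0.0296
grip_force: 45.0
```

>>> arm_command:
  xyz:
    - [0,0,0.0005]
    - [0,0,0.001]
    - [0,0,0.001]
    - [0,0,0.001]
    - [0,0,0.001]
    - [0,0,0.001]
    - [0,0,0.001]
    - [0,0,0.001]
  rot:
    - [0,0,0]
    - [0,0,0]
    - [0,0,0]
    - [0,0,0]
    - [0,0,0]
    - [0,0,0]
    - [0,0,0]
    - [0,0,0]
  grip: 0.8

```text
time: 16.13
ee_pos: [0.5255, 0.2014, 0.0318]
eef_rot: [0.195, 0.981, 0.0, -0.0]
ft_force: [0.0, 0.1, 0.0]
width: 0.0681
grip_force: 0.0
```

>>> arm_command:
  xyz:
    - [0,0,0.005]
    - [0,0,0.015]
    - [0,0,0.035]
    - [0,0,0.065]
    - [0,0,0.09]
    - [0,0,0.105]
    - [0,0,0.11]
    - [0,0,0.11]
    - [0,0,0.11]
  rot:
    - [0,0,0]
    - [0,0,0]
    - [0,0,0]
    - [0,0,0]
    - [0,0,0]
    - [0,0,0]
    - [0,0,0]
    - [0,0,0]
    - [0,0,0]

```text
time: 16.88
ee_pos: [0.5253, 0.2011, 0.1413]
eef_rot: [0.195, 0.981, -0.0, -0.0]
ft_force: [1.1, -0.8, -0.4]
width: 0.0695
grip_force: 0.0
```

```bash
python3 - <<'E'
from m import *
s=r.read_state();print(s["time"],s["ee_pos"],s["eef_rot"],s["width"],abs(s["joint_vel"]).max(),s["ft_force"])
a=snap("wrist","w7")
T=r.camera_model
for l in ["seat","knob","plate"]:
  for d in r.spot_point(l,"wrist"): print(l,d["conf"],w("wrist",d["at"]),px("wrist",w("wrist",d["at"])))
for c in ("scene","side"):
  snap(c)
  for d in r.spot_point("plate",c)+r.spot_point("knob",c): print(c,d["conf"],w(c,d["at"]))
cv2.imwrite("pics/w7.png",a[:,:,::-1])
E
```

```text
16.8833 [0.52526261 0.20114379 0.1413342 ] [ 1.95139142e-01  9.80775545e-01 -1.69915705e-04 -1.30329107e-04] 0.06952485059074613 0.017314305987665743 [ 1.095671   -0.79166623 -0.43561218]
seat 0.61 [0.52290414 0.19735965 0.04456119] (np.float64(314.4085870009466), np.float64(230.17935396070266))
knob 0.96 [0.55616322 0.29041925 0.09109822] (np.float64(456.4517847760942), np.float64(240.73405343904295))
plate 0.93 [ 0.4534688  -0.04737123 -0.00873742] (np.float64(55.91634887487464), np.float64(245.24404207539925))
plate 0.6 [0.5226104  0.1977713  0.04403036] (np.float64(314.53738175148686), np.float64(229.46158101813128))
scene 0.89 [0.52629062 0.2015849  0.04473823]
scene 0.81 [ 0.22386038 -0.26370907 -0.00241937]
scene 0.64 [ 0.45896208 -0.04388898 -0.00282859]
scene 0.51 [0.56787652 0.29206555 0.0900014 ]
scene 0.5 [ 0.38116454  0.45774353 -0.00245776]
side 0.85 [ 0.22122888 -0.2665676   0.00030783]
side 0.65 [ 0.45045243 -0.04754559 -0.00162254]
side 0.58 [0.52421277 0.19884486 0.04434805]
side 0.54 [0.55912426 0.28639939 0.08159657]
```

View pics/w7.png

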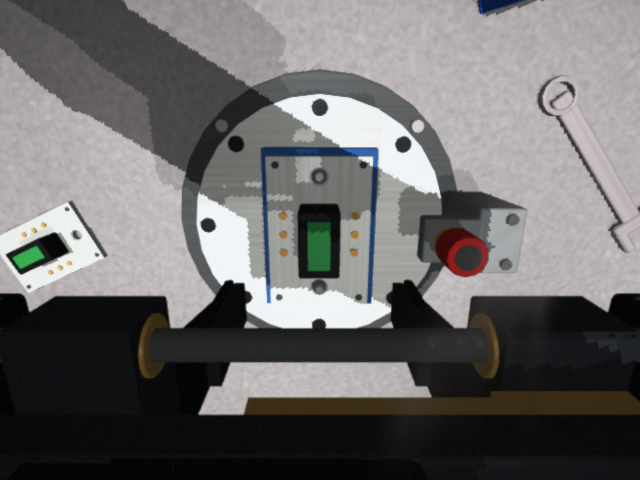

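The wrist view shows the plate seated square on the nest, with both pins through its holes at (319,177) and (319,287). The knob top is at about (468,257).

```bash
python3 - <<'E'
from m import *
print(ray("wrist",468,257,.114),r.read_state()["ee_pos"])
E
```

```text
[0.56086394 0.28919387 0.114     ] [0.52542309 0.20138984 0.1415725 ]
```

>>> arm_command:
  xyz:
    - [0.01,0.025,0]
    - [0.022,0.055,0]
    - [0.032,0.078,0]
    - [0.0364,0.0878,0]
    - [0.0364,0.0878,0]
    - [0.0364,0.0878,-0.015]
    - [0.0364,0.0878,-0.035]
    - [0.0364,0.0878,-0.055]
    - [0.0364,0.0878,-0.07]
    - [0.0364,0.0878,-0.08]
    - [0.0364,0.0878,-0.0856]
    - [0.0364,0.0878,-0.0856]
    - [0.0364,0.0878,-0.0856]
  rot:
    - [0,0,0]
    - [0,0,0]
    - [0,0,0]
    - [0,0,0]
    - [0,0,0]
    - [0,0,0]
    - [0,0,0]
    - [0,0,0]
    - [0,0,0]
    - [0,0,0]
    - [0,0,0]
    - [0,0,0]
    - [0,0,0]

```text
time: 18.47
ee_pos: [0.5622, 0.289, 0.0568]
eef_rot: [0.195, 0.981, 0.0, 0.0]
ft_force: [-0.8, 0.1, 0.3]
width: 0.0696
grip_force: 0.0
```

>>> arm_command:
  xyz:
    - [0,0,0]
    - [0,0,0]
    - [0,0,0]
    - [0,0,0]
    - [0,0,0]
    - [0,0,0]
    - [0,0,0]
    - [0,0,0]
    - [0,0,0]
    - [0,0,0]
    - [0,0,0]
    - [0,0,0]
  rot:
    - [0,0,0]
    - [0,0,0]
    - [0,0,0]
    - [0,0,0]
    - [0,0,0]
    - [0,0,0]
    - [0,0,0]
    - [0,0,0]
    - [0,0,0]
    - [0,0,0]
    - [0,0,0]
    - [0,0,0]
  grip: 0
  squeeze: 55

```text
time: 19.47
ee_pos: [0.562, 0.2895, 0.0562]
eef_rot: [0.195, 0.981, 0.0, 0.0]
ft_force: [1.9, 2.2, -1.6]
width: 0.0268
grip_force: 55.0
```

>>> arm_command:
  xyz:
    - [0,0,0.003]
    - [0,0,0.006]
    - [0,0,0.009]
    - [0,0,0.012]
    - [0,0,0.015]
    - [0,0,0.017]
    - [0,0,0.018]
    - [0,0,0.018]
    - [0,0,0.018]
    - [0,0,0.018]
  rot:
    - [0,0,0]
    - [0,0,0]
    - [0,0,0]
    - [0,0,0]
    - [0,0,0]
    - [0,0,0]
    - [0,0,0]
    - [0,0,0]
    - [0,0,0]
    - [0,0,0]

```text
time: 20.3
ee_pos: [0.5619, 0.2894, 0.073]
eef_rot: [0.195, 0.981, 0.0, -0.0]
ft_force: [6.7, 5.9, -12.4]
width: 0.0271
grip_force: 55.0
```

>>> arm_command:
  xyz:
    - [0,0,0.0005]
    - [0,0,0.001]
    - [0,0,0.001]
    - [0,0,0.001]
    - [0,0,0.001]
    - [0,0,0.001]
    - [0,0,0.001]
    - [0,0,0.001]
  rot:
    - [0,0,0]
    - [0,0,0]
    - [0,0,0]
    - [0,0,0]
    - [0,0,0]
    - [0,0,0]
    - [0,0,0]
    - [0,0,0]

```text
time: 20.97
ee_pos: [0.5619, 0.2895, 0.074]
eef_rot: [0.195, 0.981, 0.0, -0.0]
ft_force: [6.2, 5.6, -13.1]
width: 0.027
grip_force: 55.0
```

```bash
python3 - <<'E'
from m import *
s=r.read_state();print(s["time"],s["ee_pos"],s["width"],s["grip_force"],s["ft_force"])
b=snap("scene");a=snap("wrist");d=snap("side")
u,v=[int(x) for x in px("scene",[.545,.245,.09])];u2,v2=[int(x) for x in px("side",[.545,.245,.09])]
f=lambda i,u,v:cv2.resize(i[v-60:v+60,u-60:u+60],(400,400),interpolation=3)
cv2.imwrite("pics/c8.png",np.hstack([f(b,u,v),f(d,u2,v2)])[:,:,::-1])
E
```

```text
20.9667 [0.56193943 0.28947086 0.07396302] 0.026981729662085972 54.99895043671131 [  6.21281866   5.58104615 -13.08368178]
```

View pics/c8.png

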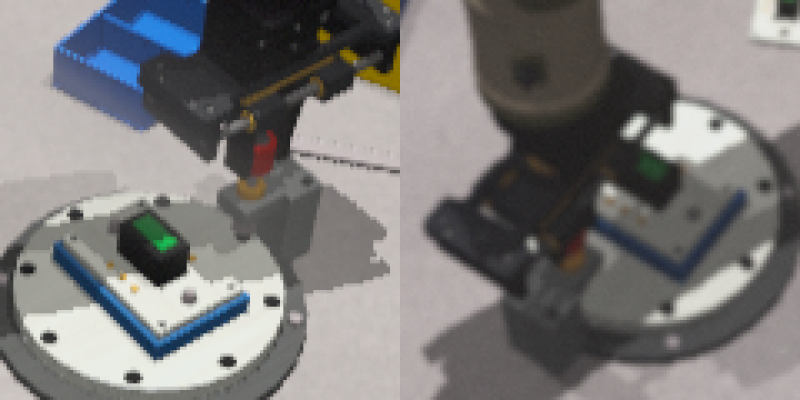

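The crops show the knob lifted well off the bracket at (262,150) in the left crop, and the plate flush on the nest. The pull has been held for over 0.5 s, so I'm handing in.

```bash
python3 -c "
from bench import r
print(r.close_job())"
```

```text
the job is handed in; nothing more can be done
None
```

The job is handed in: the plate is flush on both pins and released, and the gripper is holding the plunger knob up about 17.8 mm of its 18 mm; no verdict came back, and the first two grasps closed on air because the real fingertips sit about 34 mm above the reported TCP.

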